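# Present a glass scale's label to the code reader

## Robot

A 6-joint arm with a two-finger parallel gripper is mounted at the origin on the work surface. World frame = base frame: x ahead of the robot, y to its left, z up, the work surface at z = 0. Lengths are in m, angles in rad, forces in N, time in s.
With the tool pointing down it reaches from about 0.25 to 0.775 m from the base axis. Payload 4 kg.
Tool frame: the origin (TCP) lies midway between the tips of the shut fingers; the grasp point (between the pads) lies 19 mm behind it; z points along the fingers, y is the line along which they close (so a half turn about z gives the same grasp; the last joint's range is limited). The gripper opens to 94 mm and grips with 3 to 60 N. Pads are 16 mm wide; open, the fingers measure 119 mm over their backs; the gripper's body (75 mm by 177 mm) begins 78 mm behind the grasp point.
Start: joints at [-1.267, 0.087, 1.371, -0, 1.684, -0.103], TCP at [0.218, -0.505, 0.206] pointing down, gripper open.
Joint ranges: [-3.1, 3.1], [-0.76, 2.03], [0.27, 2.55], [-1.08, 4.22], [0.17, 2.65], [-2.57, 2.57]. Speed limits (rad/s): [2.79, 2.79, 3.14, 3.14, 3.14, 3.14].

## Interface

Orientations are given as a unit quaternion [x, y, z, w].
In Python, from plant import manip, cams, nets gives the robot as it stands. The module is installed in compiled form; this text tells all that it offers. Calls block until the motion is done:
- manip.reach(position, orientation): joint-space move of the TCP to a pose.
- manip.line_to(position, orientation=None, vel=0.15, force_limit=None): straight line of the TCP; orientation=None keeps the orientation; vel is the mean speed in m/s. With force_limit (N) it stops when the force on the tool has changed by that much, and returns True; else False.
- manip.move_j(angles): joint-space move.
- manip.let_go() and manip.close_gripper(grip_force=None): open the fingers fully, or close them until they stop; grip_force is the grip in N (None keeps the last).
- manip.wait(seconds).
- manip.ik(position, orientation): joint angles nearest the present ones, or None.
- manip.state(): the state.
- cams.get_image(name): name is "scene" or "top" or "wrist"; returns (picture, depth): 400x640x3 uint8, red, green, blue; 400x640 float32, m along the optical axis (not along the pixel's ray), 0 where there is no reading.
- cams.camera_info(name): a dict with "camera_matrix" (3x3 intrinsics, pixels), "R" (3x3) and "t" (3): a world point X has camera coordinates R X + t. Camera axes: x right, y down, z forward; pixel columns grow to the right and rows downward; lengths in m; the calibration is good to about 2 mm. The wrist camera is an equidistant fisheye: a pixel r from the principal point sees the ray r / f radians off the axis. A picture is of the moment at which its call begins: read the wrist's pose just before it. camera_info takes no time and is no camera call; for the wrist camera it gives the pose at the moment of the call.
A pose or a line that the arm cannot do raises manip.IKError and nothing moves.
- manip.close_job(): hands the job in; it is judged then, once.
Trained networks look in the newest picture that a camera, given by its name, has taken for a name from the list of things; names that differ only in an ending like _2 or _b are one class to them, and where a whole thing is asked for, a point or a joint stands for the part that bears it (a point fixed in the world has none). Each returns a list of dicts, best first, with "confidence" (0 to 1); they miss things now and then, are a little off and sometimes report something else, mostly with a low value. They report only what shows in the picture. A call takes as long as a camera call. They do not tell look-alikes from the thing itself.
- nets.masks_of(name, camera): "mask" (400x640 bool, what is visible of it) and "location" ([column, row] in pixels, amid what is visible of it).
The state is a dict: "t": time; "q": joint angles; "qd": joint speeds; "tau": joint torques, N m; "position": TCP position; "orientation": TCP orientation; "wrist_force": force on the tool from outside, world axes, zero at the start; "moment": the same for the moment, N m; "grip_width": opening from 0.0 (shut) to 1.0 (fully open); "grip_force": force on a finger pad.
Only numpy, scipy, OpenCV 4.12 (cv2) and the standard library are available. Lean on these libraries where they do the work, as an engineer would, in place of code of your own. Each camera call takes 0.05 s, during which the arm holds its last target. There are 200 camera calls.

## Task

Log the glass scale in at the bench code reader: its frosted label end is the end with a small notch cut out of one corner, so take it by the other, clear end, lift it and finish while still holding it in the air, level and label up, with the middle of the frosted label straight under the reader's lens and about half-way between the lens and the reader's foot. Keep the fingers off the frosted part, let nothing bump the reader, keep the glass roughly level all the way, and leave the plain glass plate, the pin-gauge stand, the vee and the spring where they are.

Things in the scene. Friction and masses are not known exactly. Their poses are not given: they have to be found in the camera images.
- scale: glass scale: clear glass plate 120 x 30 x 6 mm, 54 g, lying flat on the granite, label side up, turned any way. Origin at its centre (3 mm up as it lies); x along its length to the frosted end, y across its width, z out of the label side. The last 30 mm at +x are frosted white on top with a small square code; the other 90 mm are clear with fine lines. An 8 mm square notch at the +x, -y corner
- label (a point): centre of the frosted label on its top face: 45 mm from the scale's centre towards the frosted end, 3 mm up; axes as the scale's
- notch (a point): middle of the 8 x 8 mm corner notch of the frosted end; axes as the scale's
- blank: a plain clear glass plate of the same 120 x 30 x 6 mm with engraved lines, all four corners square, no frosting and no notch, lying flat; origin at its centre. Not wanted; leave it. It and the scale swap places
- reader: fixed grey C-frame code reader. Origin on the granite straight under the lens, z up. Foot 110 mm (x), y from -35 to +120 mm, 10 mm thick; column 42 x 36 mm at y = +100 mm; head 52 mm wide (x), y from -20 mm to the column, 120 to 165 mm up; lens tube 36 mm across below it, lens face 105 mm up. Open on the -y, +x and -x sides
- focus (a point): the reading point on the reader's vertical lens axis, 57.5 mm above the granite, half-way between the top of the foot (10 mm) and the lens (105 mm); axes as the reader's
- stand: slotted beech stand 56 x 230 mm with upright steel pin gauges, 74 mm tall; origin under its middle; loose, leave it
- vee: cast-iron vee block 64 x 58 x 44 mm; origin under its middle; loose, leave it
- spring: black die spring standing on end, 31 mm across, 51 mm tall; origin under its middle; loose, leave it
Not all that is in view belongs to the job. There is more than one size of the reader; the one meant has the size given above.

How it is judged:
By the outcome, as a careful person would: the job done as asked, in the order asked, and still so for the second after the job is handed in, while the arm keeps its last pose, push and grip.
It also fails if it takes over 42 s, if anything falls off the work surface, if the arm or the gripper's body presses on something with over 40 N, if the wrist force passes 120 N, or if a joint passes its speed limit or range.

## Working session

There is one attempt and no reset: what is moved stays moved. The work goes in short steps, each a Python script; the robot and the scene stay as the last script left them, time stands still between calls to the robot, and variables do not carry over. Pictures are saved under pics/ and viewed, at most 10 in all, crops included, and the job is handed in when it is done.

```bash
mkdir -p pics; cat > h.py <<'E'
import numpy as np, cv2
from plant import manip, cams, nets
def pix2world(cam,uv,depth=None,z=None,info=None):
    i=info or cams.camera_info(cam);K=np.array(i["camera_matrix"]);R=np.array(i["R"]);t=np.array(i["t"])
    x=(uv[0]-K[0,2])/K[0,0];y=(uv[1]-K[1,2])/K[1,1]
    if cam=="wrist":
        th=np.hypot(x,y);s=np.tan(th)/th if th>1e-9 else 1;x*=s;y*=s
    d=R.T@np.array([x,y,1.]);c=-R.T@t
    return c+d*(depth if depth is not None else (z-c[2])/d[2])
def save(n,im): cv2.imwrite("pics/"+n+".png",cv2.cvtColor(im,cv2.COLOR_RGB2BGR))
E
python3 - <<'E'
from h import *
ims=[]
for c in ["scene","top"]:
    im,d=cams.get_image(c); save(c,im); np.save(c+"_d.npy",d); np.save(c+".npy",im)
    i=cams.camera_info(c); print(c,np.round(-np.array(i["R"]).T@i["t"],3),np.round(i["camera_matrix"],1).tolist())
    for n in ["scale","label","notch","blank","reader","stand","vee","spring"]:
        for r in nets.masks_of(n,c)[:3]:
            u,v=r["location"]; dd=d[int(v),int(u)]
            print(n,round(r["confidence"],2),np.round(r["location"]),r["mask"].sum(),np.round(pix2world(c,(u,v),depth=dd),3), np.round(pix2world(c,(u,v),z=0.006),3))
E
```

```text
scene [1.342 0.175 0.664] [[379.8, 0.0, 322.8], [0.0, 379.8, 195.7], [0.0, 0.0, 1.0]]
scale 0.73 [250. 206.] 225 [ 0.548 -0.284  0.005] [ 0.55  -0.283  0.006]
notch 0.62 [252. 206.] 324 [ 0.545 -0.278  0.007] [ 0.544 -0.278  0.006]
blank 0.78 [318. 215.] 332 [ 0.521 -0.083  0.004] [ 0.524 -0.082  0.006]
reader 0.74 [462. 144.] 3159 [0.307 0.269 0.185] [-0.082  0.304  0.006]
reader 0.65 [482. 300.] 12613 [0.708 0.353 0.013] [0.702 0.355 0.006]
stand 0.69 [260. 268.] 3109 [ 0.794 -0.133  0.039] [ 0.765 -0.149  0.006]
stand 0.52 [315. 214.] 370 [ 0.522 -0.091  0.004] [ 0.524 -0.091  0.006]
stand 0.46 [254. 206.] 279 [ 0.546 -0.274  0.006] [ 0.546 -0.274  0.006]
vee 0.59 [185. 233.] 718 [ 0.742 -0.366  0.036] [ 0.713 -0.392  0.006]
spring 0.7 [361. 270.] 317 [0.722 0.085 0.031] [0.697 0.081 0.006]
top [ 0.458 -0.071  1.19 ] [[437.8, 0.0, 322.5], [0.0, 437.8, 199.0], [0.0, 0.0, 1.0]]
scale 0.78 [409. 184.] 526 [ 0.54  -0.288  0.005] [ 0.54  -0.288  0.006]
label 0.57 [411. 185.] 525 [ 0.538 -0.293  0.005] [ 0.538 -0.293  0.006]
notch 0.62 [410. 181.] 518 [ 0.548 -0.29   0.005] [ 0.548 -0.29   0.006]
blank 0.71 [334. 193.] 534 [ 0.52  -0.084  0.006] [ 0.52  -0.084  0.006]
reader 0.98 [221. 198.] 2766 [0.507 0.184 0.168] [0.515 0.225 0.006]
reader 0.95 [172.  99.] 5779 [0.731 0.28  0.218] [0.791 0.356 0.006]
reader 0.65 [205. 291.] 5804 [0.295 0.218 0.191] [0.265 0.271 0.006]
stand 0.86 [350.  98.] 2014 [ 0.77  -0.132  0.041] [ 0.78  -0.134  0.006]
vee 0.74 [443. 113.] 658 [ 0.725 -0.378  0.029] [ 0.73  -0.384  0.006]
spring 0.69 [269. 125.] 151 [ 0.713  0.091 -0.   ] [0.711 0.09  0.006]
```

View pics/scene.png

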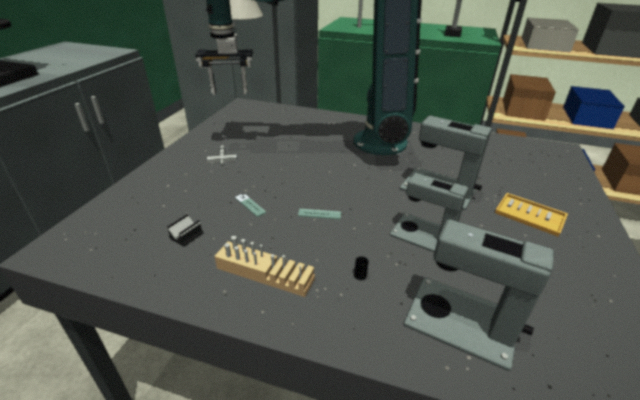

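View pics/top.png

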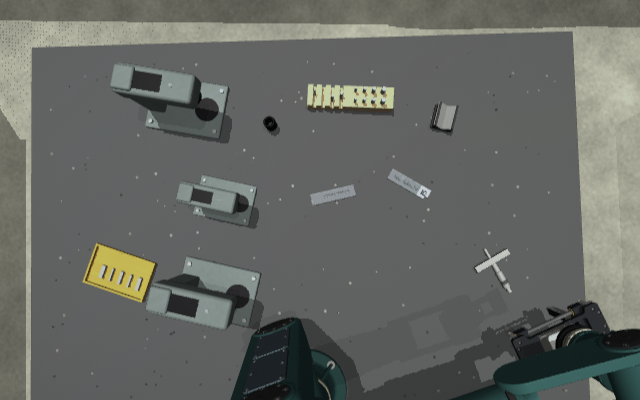

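The scene shows three readers. The smallest, at top (221,198), has its head top at about 168 mm, so it is the one meant. The scale lies at top (409,184) with its frosted end to the lower right at about (425,191). The plain blank is at (334,193). Next I'll look closer with the wrist camera and fit the reader from depth.

```bash
cat >> h.py <<'E'
def cloud(cam,d,info=None):
    i=info or cams.camera_info(cam);K=np.array(i["camera_matrix"]);R=np.array(i["R"]);t=np.array(i["t"])
    v,u=np.mgrid[0:400,0:640];x=(u-K[0,2])/K[0,0];y=(v-K[1,2])/K[1,1]
    if cam=="wrist":
        th=np.hypot(x,y)+1e-9;s=np.tan(np.minimum(th,1.4))/th;x=x*s;y=y*s
    P=np.stack([x*d,y*d,d],-1)-t
    P=P@R; P[d<=0]=np.nan
    return P
def down(yaw): # tool z down, tool x-axis at angle yaw
    from scipy.spatial.transform import Rotation as Ro
    c,s=np.cos(yaw),np.sin(yaw)
    return Ro.from_matrix(np.array([[c,s,0],[s,-c,0],[0,0,-1.]])).as_quat()
E
python3 - <<'E'
from h import *
P=cloud("top",np.load("top_d.npy"))
box=(P[...,0]>.4)&(P[...,0]<.62)&(P[...,1]>.08)&(P[...,1]<.33)
for lo,hi in [(.15,.18),(.005,.018)]:
    m=box&(P[...,2]>lo)&(P[...,2]<hi); Q=P[m]
    m2=cv2.morphologyEx(m.astype(np.uint8),cv2.MORPH_OPEN,np.ones((3,3)))>0
    Q=P[m2]; r=cv2.minAreaRect((Q[:,:2]*1000).astype(np.float32)); print(lo,len(Q),Q[:,2].mean().round(4),r,cv2.boxPoints(r).round().tolist())
s=manip.state(); print(s["position"],s["orientation"],s["t"])
for x,y in [(.45,-.29)]:
  for yaw in np.arange(-3,3.2,.5):
    q=manip.ik([x,y,.3],down(yaw)); print(yaw,None if q is None else np.round(q,2))
i=cams.camera_info("wrist"); R=np.array(i["R"]);print(np.round(-R.T@i["t"],3),np.round(R,2).tolist(),np.round(i["camera_matrix"],1).tolist())
E
```

```text
0.15 1296 0.1659 ((511.4214172363281, 219.48956298828125), (138.1549072265625, 52.10125732421875), 76.32110595703125) [[470.0, 159.0], [520.0, 146.0], [553.0, 280.0], [502.0, 293.0]]
0.005 1323 0.0104 ((510.4950866699219, 213.4610595703125), (155.16885375976562, 110.50263977050781), 76.500244140625) [[439.0, 151.0], [546.0, 125.0], [582.0, 276.0], [475.0, 302.0]]
[ 0.21760097 -0.50513685  0.20551905] [9.79391534e-01 2.01970840e-01 2.41219615e-06 5.66657950e-05] 0.9
-3.0 [-0.68  0.06  1.22 -0.    1.87 -2.39]
-2.5 None
-2.0 None
-1.5 [-0.68  0.06  1.22 -0.    1.87  2.39]
-1.0 [-0.68  0.06  1.22 -0.    1.87  1.89]
-0.5 [-0.68  0.06  1.22 -0.    1.87  1.39]
0.0 [-0.68  0.06  1.22 -0.    1.87  0.89]
0.5 [-0.68  0.06  1.22 -0.    1.87  0.39]
1.0 [-0.68  0.06  1.22 -0.    1.87 -0.11]
1.5 [-0.68  0.06  1.22 -0.    1.87 -0.61]
2.0 [-0.68  0.06  1.22 -0.    1.87 -1.11]
2.5 [-0.68  0.06  1.22 -0.    1.87 -1.61]
3.0 [-0.68  0.06  1.22 -0.    1.87 -2.11]
[ 0.28  -0.478  0.385] [[0.4, -0.92, -0.0], [-0.89, -0.39, 0.24], [-0.22, -0.09, -0.97]] [[309.7, 0.0, 316.1], [0.0, 309.7, 196.9], [0.0, 0.0, 1.0]]
```

```bash
python3 - <<'E'
from h import *
q=down(-0.3)
for k,(x,y) in enumerate([(.46,-.26),(.49,-.30)]):
    manip.reach([x,y,.10],q)
    i=cams.camera_info("wrist"); im,d=cams.get_image("wrist"); np.savez(f"w{k}.npz",im=im,d=d,R=i["R"],t=i["t"],K=i["camera_matrix"])
    save(f"w{k}",im)
    for n in ["scale","label","notch"]:
        for r in nets.masks_of(n,"wrist")[:2]:
            u,v=r["location"]; print(n,round(r["confidence"],2),np.round(r["location"]),r["mask"].sum(),np.round(pix2world("wrist",(u,v),z=.006,info=i),4),d[int(v),int(u)],np.round(pix2world("wrist",(u,v),depth=d[int(v),int(u)],info=i),4))
            if n=="scale":
                c=max(cv2.findContours(r["mask"].astype(np.uint8),0,2)[0],key=len)[:,0]
                W=np.array([pix2world("wrist",p,z=.006,info=i)[:2] for p in c])*1000
                b=cv2.minAreaRect(W.astype(np.float32)); print(b,cv2.boxPoints(b).round(1).tolist())
print(manip.state()["t"])
E
```

```text
scale 0.61 [319. 107.] 4432 [ 0.5376 -0.2876  0.006 ] 0.26096696 [ 0.5375 -0.2875  0.0079]
((538.4090576171875, -288.3666687011719), (120.23231506347656, 30.424882888793945), 58.548702239990234) [[494.1000061035156, -331.70001220703125], [520.0, -347.6000061035156], [582.7999877929688, -245.0], [556.7999877929688, -229.10000610351562]]
label 0.96 [318. 106.] 4352 [ 0.5387 -0.2874  0.006 ] 0.26241165 [ 0.5386 -0.2874  0.0062]
notch 0.58 [318. 108.] 4524 [ 0.5369 -0.2865  0.006 ] 0.2627777 [ 0.5369 -0.2864  0.0063]
scale 0.56 [285. 150.] 4423 [ 0.5402 -0.2883  0.006 ] 0.269985 [ 0.5402 -0.2885  0.0072]
((538.5480346679688, -288.38482666015625), (120.54532623291016, 31.64988136291504), 57.85986328125) [[493.1000061035156, -331.0], [519.9000244140625, -347.79998779296875], [584.0, -245.8000030517578], [557.2000122070312, -228.89999389648438]]
label 0.74 [284. 149.] 4323 [ 0.5409 -0.2877  0.006 ] 0.27086392 [ 0.5409 -0.2877  0.0062]
notch 0.95 [282. 150.] 4562 [ 0.5414 -0.2859  0.006 ] 0.2719126 [ 0.5414 -0.2858  0.0052]
2.9667
```

View pics/w0.png

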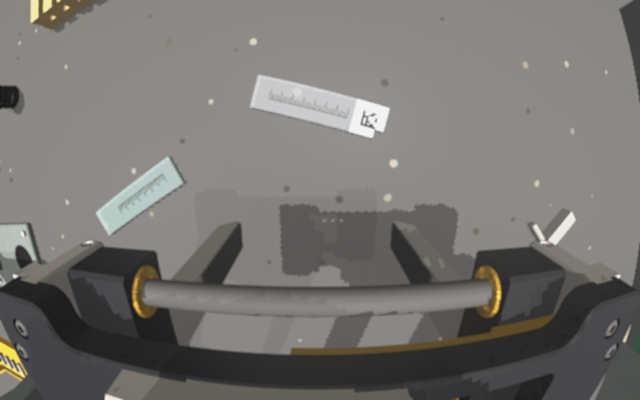

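View pics/w1.png

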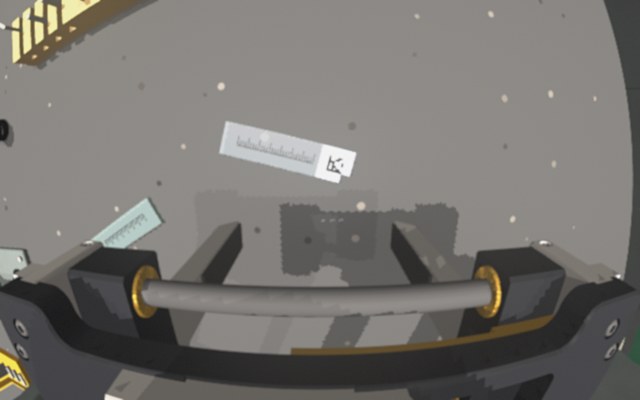

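The scale centre is at (0.5385, -0.2884). In w0 its frosted, notched end is at the lower right, about (375,120), and the clear end is at (255,92). So its x axis points at about 238° in the world frame. Both wrist views agree on the 6 mm top height. Next is the grasp, 44 mm from the centre on the clear side.

```bash
python3 - <<'E'
from h import *
a=np.deg2rad(238.3);u=np.array([np.cos(a),np.sin(a)]);g=np.array([.5385,-.2884])-.044*u
q=down(a-np.pi)
manip.reach([*g,.06],q)
print("contact",manip.line_to([*g,.0015],vel=.06,force_limit=5),manip.state()["position"])
manip.close_gripper(35); manip.wait(.3)
s=manip.state();print(s["grip_width"],s["grip_force"],s["position"])
manip.line_to([*g,.06],vel=.06); manip.wait(.3)
s=manip.state();print(s["grip_width"],s["grip_force"],s["wrist_force"],s["t"],s["q"])
im,d=cams.get_image("wrist"); save("w2",im)
im,d=cams.get_image("scene"); save("s2",cv2.resize(im[140:260,180:340],None,fx=4,fy=4,interpolation=2))
b=np.deg2rad(52);v=np.array([np.cos(b),np.sin(b)]);f=np.array([.500,.172])-.089*v
for p in (0,.13): print(f-p*v,manip.ik([*(f-p*v),.0535],down(b+np.pi)))
E
```

```text
contact False [ 0.56205485 -0.25120453  0.00206036]
0.31238846146060273 34.99833583831787 [ 0.56163874 -0.25097334  0.00151127]
0.30823709983843744 34.99835550785065 [ 0.374343    1.68690658 -0.05491205] 7.925 [-5.12392373e-01  2.99293259e-01  1.41544363e+00  1.04971523e-05
  1.42749576e+00  4.08897057e-02]
[0.44520613 0.10186704] [ 1.00687782e-01 -3.78609209e-02  1.80686067e+00 -4.44089210e-16
  1.37259290e+00 -2.37767976e+00]
[ 0.36517014 -0.00057436] None
```

View pics/w2.png

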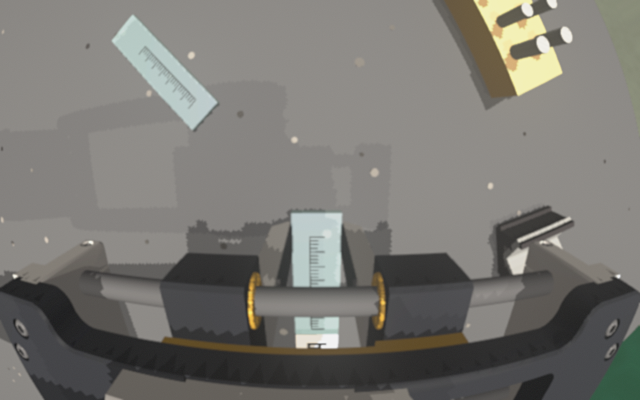

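View pics/s2.png

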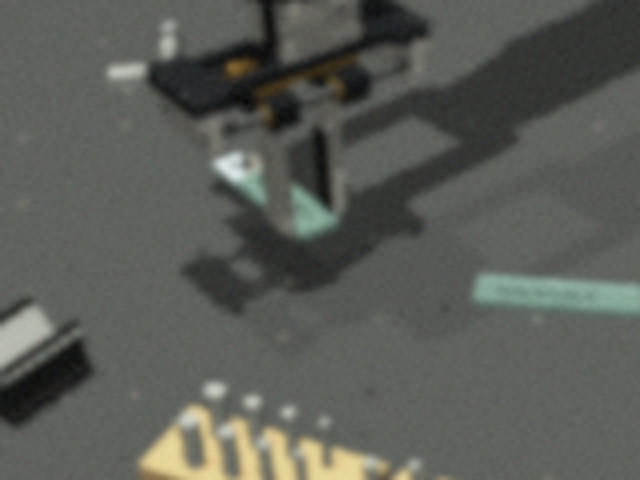

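The scale is held by the clear end and looks level. The final approach has to keep joint 6 in range, so I'll hold the glass 36° off the reader's axis and slide it in along reader +y. First I'll check the IK and where the neighbouring reader stands, then move to the pre-insert pose.

```bash
python3 - <<'E'
from h import *
P=cloud("top",np.load("top_d.npy"))
m=(P[...,2]>.12)&(P[...,0]<.40)&(P[...,1]>.09)&(P[...,0]>.12); Q=P[m]; print("other reader head box",Q.min(0),Q.max(0))
L=np.array([.500,.172]);ry=np.deg2rad(76.4);w=np.array([np.cos(ry),np.sin(ry)])
b=np.deg2rad(40);v=np.array([np.cos(b),np.sin(b)]);f=L-.089*v;p=f-.13*w;q=down(b+np.pi)
ok=[manip.ik([*x,z],q) for x,z in ((p,.18),(p,.053),(f,.053))]
for o in ok: print(None if o is None else np.round(o,3))
assert all(o is not None for o in ok)
s=manip.state();g=s["position"]
manip.line_to([g[0],g[1],.18],vel=.12)
manip.move_j(ok[0]); print(manip.state()["q"])
manip.line_to([*p,.053],vel=.1); manip.wait(.4)
s=manip.state();print(s["position"],s["q"],s["t"],s["grip_width"],s["grip_force"])
for c in("top","scene"):
    im,d=cams.get_image(c); P=cloud(c,d)
    if c=="top": np.savez("t3.npz",im=im,d=d)
    for n in ("label","scale"):
        for r in nets.masks_of(n,c)[:2]:
            M=cv2.erode(r["mask"].astype(np.uint8),np.ones((3,3)))>0; Q=P[M]
            Q=Q[np.abs(Q[:,2]-.055)<.03]
            print(c,n,round(r["confidence"],2),np.round(r["location"]),r["mask"].sum(),len(Q),np.round(np.median(Q,0),4) if len(Q) else "")
            if len(Q)>30:
                a=((Q[:,:2]-p)@v); A=np.c_[a,np.ones(len(a))]; print("  along",a.min(),a.max(),"slope,z0",np.linalg.lstsq(A,Q[:,2],rcond=None)[0])
    x0,y0=(190,140) if c=="top" else (330,120)
    save(c+"3",cv2.resize(im[y0:y0+130,x0:x0+170],None,fx=4,fy=4,interpolation=2))
E
```

```text
other reader head box [0.1847547  0.09001166 0.12139811] [0.3225612  0.33830811 0.44086608]
[-0.17  -0.246  1.731 -0.     1.657 -2.439]
[-0.17  -0.168  1.925 -0.     1.384 -2.439]
[ 0.133 -0.06   1.829 -0.     1.373 -2.136]
[-1.70522737e-01 -2.45316119e-01  1.73040665e+00 -4.86938263e-05
  1.65650478e+00 -2.43892848e+00]
[ 0.4013466  -0.01157655  0.05314064] [-1.70277503e-01 -1.68105279e-01  1.92512226e+00  4.06003691e-06
  1.38425197e+00 -2.43922409e+00] 13.1167 0.3144801658419285 34.99824821949005
top label 0.62 [292. 217.] 252 174 [0.4588 0.0375 0.0576]
  along 0.04473260661409764 0.10270093521865463 slope,z0 [0.02081666 0.05610699]
top scale 0.67 [286. 212.] 250 170 [0.4611 0.0377 0.0576]
  along 0.04473260661409764 0.10344576424243372 slope,z0 [0.01316245 0.05657152]
scene label 0.65 [364. 193.] 296 199 [0.4442 0.0228 0.0577]
  along -0.009323463659127462 0.10455297099626995 slope,z0 [-0.00751483  0.05813616]
scene scale 0.75 [360. 192.] 257 161 [0.4434 0.0192 0.0577]
  along -0.009323463659127462 0.10455297099626995 slope,z0 [-0.00511724  0.05803319]
```

View pics/scene3.png

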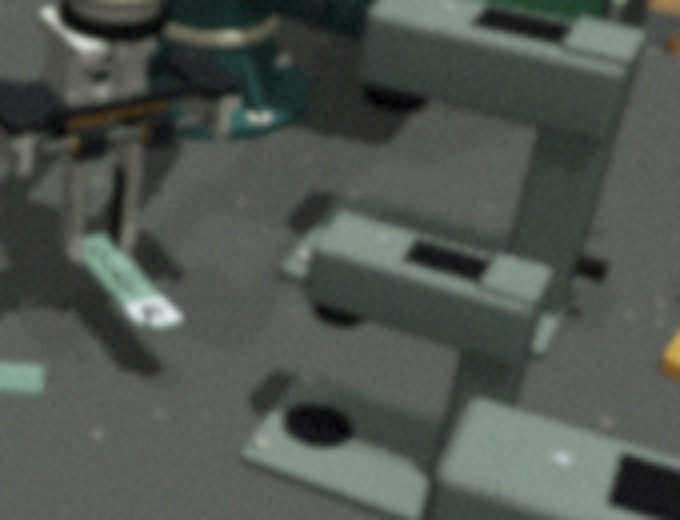

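View pics/top3.png

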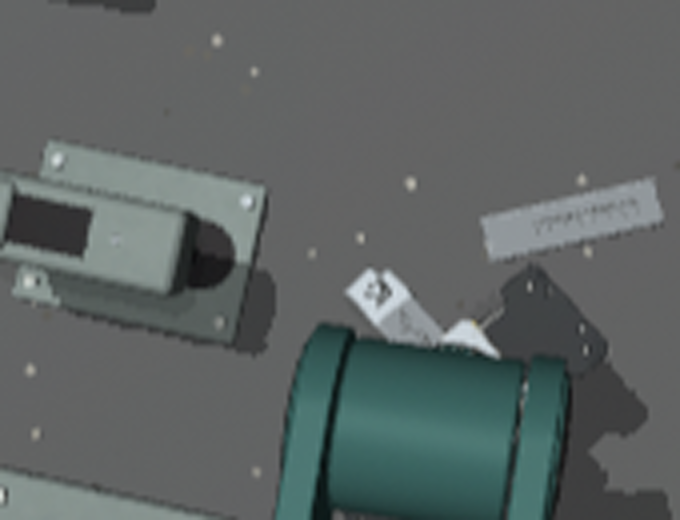

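The pictures show the scale level, label up, ahead of the reader. The top face is at z ≈ 57.6 mm and the tip is about 104 mm from the TCP, as expected. Before inserting I'll check that the wrist link clears the reader heads.

```bash
python3 - <<'E'
from h import *
L=np.array([.500,.172]);ry=np.deg2rad(76.4);w=np.array([np.cos(ry),np.sin(ry)])
b=np.deg2rad(40);v=np.array([np.cos(b),np.sin(b)]);f=L-.089*v;p=f-.13*w
T0=np.load("t3.npz");A=[]
for c,d in(("top",T0["d"]),("scene",cams.get_image("scene")[1])):
    P=cloud(c,d).reshape(-1,3);r=P[:,:2]-p
    P=P[(P[:,2]>.07)&(np.hypot(*r.T)<.2)&(P[:,1]<.11)];A.append(P)
A=np.vstack(A);a=(A[:,:2]-p)@v
for lo in np.arange(-.14,.14,.02):
    m=(a>=lo)&(a<lo+.02); print(round(lo,2),m.sum(),np.round(np.sort(A[m,2])[3:4],3))
P=cloud("top",np.load("top_d.npy"))
m=(P[...,2]>.12)&(P[...,2]<.2)&(P[...,0]<.40)&(P[...,1]>.09)&(P[...,0]>.12); Q=P[m]; e=(Q[:,:2]-f)
al=e@v; la=e@np.array([-v[1],v[0]]); k=np.argsort(np.hypot(*e.T))[:2]; print("nearest other head pt",Q[k],al[k],la[k])
E
```

```text
-0.14 897 [0.409]
-0.12 1408 [0.397]
-0.1 1236 [0.399]
-0.08 825 [0.398]
-0.06 730 [0.391]
-0.04 1213 [0.153]
-0.02 2038 [0.075]
0.0 2518 [0.072]
0.02 2846 [0.153]
0.04 802 [0.321]
0.06 243 [0.38]
0.08 0 []
0.1 0 []
0.12 0 []
0.14 0 []
nearest other head pt [[0.28300689 0.16160656 0.19523636]
 [0.2815536  0.15703816 0.17497556]] [-0.08390714 -0.08795694] [0.13151864 0.1289532 ]
```

```bash
python3 - <<'E'
from h import *
L=np.array([.500,.172]);b=np.deg2rad(40);v=np.array([np.cos(b),np.sin(b)]);f=L-.089*v
print(manip.line_to([*f,.053],vel=.06,force_limit=8)); manip.wait(.5)
s=manip.state();print(s["position"],s["t"],s["grip_width"],s["wrist_force"],np.abs(s["qd"]).max())
im,d=cams.get_image("scene"); P=cloud("scene",d)
for n in("label","scale"):
    for r in nets.masks_of(n,"scene")[:1]:
        Q=P[r["mask"]];Q=Q[np.abs(Q[:,2]-.055)<.02];al=(Q[:,:2]-f)@v;la=(Q[:,:2]-f)@[-v[1],v[0]]
        print(n,r["confidence"],len(Q),np.median(Q[:,2]),al.min(),al.max(),la.min(),la.max(),np.polyfit(al,Q[:,2],1))
# white label pixels
g=im.astype(int); x0,y0=360,130; m=(g.min(-1)>150)&(np.abs(P[...,2]-.0575)<.012)&(np.hypot(P[...,0]-.5,P[...,1]-.172)<.05)
print("white label",m.sum(),np.round(P[m].mean(0),4))
save("s4",cv2.resize(im[y0:y0+130,x0:x0+170],None,fx=4,fy=4,interpolation=2))
E
```

```text
False
[0.43182348 0.11478138 0.05299291] 16.2833 0.3073146808264702 [-0.22048061 -0.05279115 -0.73145125] 0.002236726520317809
label 0.82 314 0.05759146781904123 -0.016137573598041348 0.10508375057143378 -0.019031186931647532 0.015801372297688757 [-0.00879804  0.05779696]
scale 0.76 306 0.05761530981540987 -0.015613419117243248 0.10508375057143378 -0.018181183080774665 0.015801372297688757 [-0.00804003  0.05782412]
white label 6 [0.5025 0.1597 0.0577]
```

View pics/s4.png

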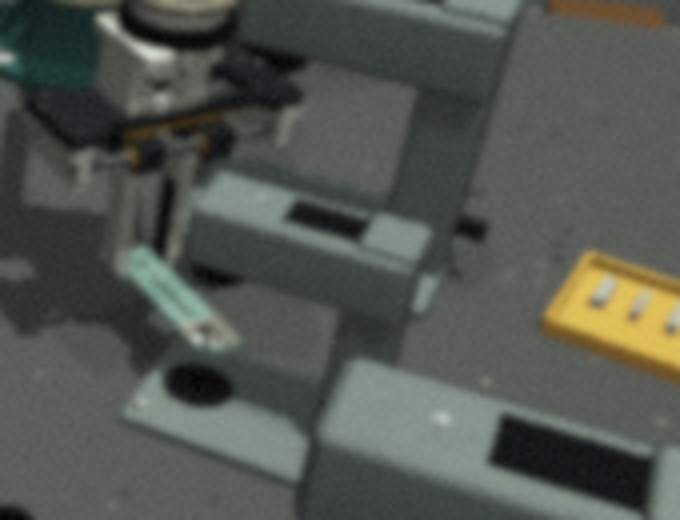

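The frosted label sits at crop (207,332), between the lens at about (215,275) and the dark spot on the foot at (200,385). The glass is level, nothing is touching it, and its top is at 57.6 mm. I'm handing the job in.

```bash
python3 -c "
from h import *
print(manip.close_job())"
```

```text
the job is handed in; nothing more can be done
None
```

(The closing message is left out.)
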